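Load three reagent bottles and a vial into their bored blocks in the block heater

ROBOT

A 6-joint arm with a two-finger parallel gripper is mounted at the origin on a cart in front of the work surface, level with it; the furniture and walls round the work are solid. World frame = base frame: x ahead of the robot, y to its left, z up, the work surface at z = 0. Lengths are in m, angles in rad, forces in N, time in s.
With the tool pointing down it reaches from about 0.25 to 0.775 m from the base axis. Payload 4 kg.
Tool frame: the origin (TCP) lies at the centre of the arm's flange, where the gripper is bolted on; the fingertips stand 199 mm ahead of it and the grasp point (between the pads) lies 180 mm ahead of it; z points along the fingers, y is the line along which they close (so a half turn about z gives the same grasp; the last joint's range is limited). The gripper opens to 94 mm and grips with 3 to 60 N. Pads are 16 mm wide; open, the fingers measure 119 mm over their backs; the gripper's body (75 mm by 177 mm) begins 78 mm behind the grasp point.
Start: joints at [1.117, 0.087, 1.371, -0, 1.684, -0.103], TCP at [0.189, 0.517, 0.405] pointing down, gripper open.
Joint ranges: [-3.1, 3.1], [-0.76, 2.03], [0.27, 2.55], [-1.08, 4.22], [0.17, 2.65], [-2.57, 2.57]. Speed limits (rad/s): [2.79, 2.79, 3.14, 3.14, 3.14, 3.14].

INTERFACE

Orientations are given as [roll, pitch, yaw] about the fixed x, y, z axes, in that order (R = Rz(yaw) Ry(pitch) Rx(roll)).
In Python, from bench import robot, eyes, models gives the robot as it stands.
- The arm moves only by the tool step_arm, never from a script. Its argument "commands" is a list that holds one entry, the list of rows, each a list of 7 numbers: the shift along the tool's x, y, z in mm, then the turn, a rotation vector about the tool's x, y, z in rad, then the finger opening in mm, from 0 to 94. In form: [[[tx, ty, tz, wx, wy, wz, gripper], ...]]. A call has 1 to 20 rows; each row shifts and turns the commanded pose from where the row before left it, along the tool's axes as they then stand; what a row does not reach is not made up. A row lasts 1/8 s, in which the tool goes at most 62.5 mm and 10.7 degrees, less where a joint would pass 70% of its speed; a pose out of reach is approached as far as the arm can. A call is refused whole if a number of a shift passes 62.5 or a number of a turn 0.188, either way. A call with a gripper value outside its range is refused whole. The fingers move at their own pace and stop on an object; the grip force is fixed at half the most. Time passes only in rows, so rows that do not move let the fingers close. It gives the time, the measured TCP pose, the force, the opening and the grip force at its end, in the units of the state.
- robot.get_obs(): the state, without advancing time (a new reading comes with each control period).
- eyes.snapshot(name): name is "scene" or "side" or "wrist"; returns a dict with "color" (384x512x3 uint8, red, green, blue), "camera_matrix" (3x3 intrinsics, pixels), "eye" and "rotation" of the camera in the world; the wrist camera has in their place "tool_from_camera" (4x4, takes a point from camera to tool coordinates, whose origin is the TCP and whose axes are the flange's). Camera axes: x right, y up, looking along -z (the intrinsics and any distortion apply to the point x, -y, -z); pixel columns grow to the right and rows downward; lengths in m; the calibration is good to about 2 mm. A picture is of the moment at which its call begins: read the wrist's pose just before it. There is no depth.
- robot.close_job(): hands the job in; it is judged then, once.
Trained networks look in a picture, given as the dict that the camera call returned (one of the last four; its "shot" number tells which), for a name from the list of things; names that differ only in an ending like _2 or _b are one class to them, and where a whole thing is asked for, a point or a joint stands for the part that bears it (a point fixed in the world has none). Each returns a list of dicts, best first, with "confidence" (0 to 1); they miss things now and then, are a little off and sometimes report something else, mostly with a low value. They report only what shows in the picture. A call takes as long as a camera call. They do not tell look-alikes from the thing itself.
- models.masks_of(picture, query): "mask" (384x512 bool, what is visible of it) and "xy" ([column, row] in pixels, amid what is visible of it).
- models.tip_of(picture, query): "xy" ([column, row] in pixels: a listed point, or the origin of a listed thing).
The state is a dict: "time": time; "joint_positions": joint angles; "qvel": joint speeds; "joint_torque": joint torques, N m; "tool_pos": TCP position; "ee_rot": TCP orientation; "wrist_force": force on the tool from outside, world axes, zero at the start; "wrist_torque": the same for the moment, N m; "width": finger opening in m; "finger_force": force on a finger pad.
Only numpy, scipy, OpenCV 4.12 (cv2) and the standard library are available. Lean on these libraries where they do the work, as an engineer would, in place of code of your own. Each camera call takes 0.05 s, during which the arm holds its last target. There are 200 camera calls.

TASK

Load the block heater for the next run: stand the three necked bottles (large, medium, dropper) and the little amber vial each in the hole bored for it, the widest in the widest hole and so on down to the vial in the narrowest, upright and right down on the bottom of its hole. Keep them upright, lower them in rather than drop them, and leave the two squat wide-lidded specimen jars standing where they are.

Things in the scene. Friction and masses are not known exactly. Their poses are not given: they have to be found in the camera images.
- bottle_large_mid (a point): middle, half-way up, of the large white round bottle standing on the worktop: 135 mm tall; body 50 mm wide and straight from the foot to 91 mm up, then a cone-like shoulder; ribbed white screw cap 27 mm wide from 114 mm up to the top. About 0.15 kg; z is up its axis
- bottle_medium_mid (a point): middle, half-way up, of the medium white round bottle standing on the worktop: 85 mm tall; body 40 mm wide and straight up to 57 mm, then a shoulder; ribbed white screw cap 27 mm wide from 70 mm up to the top. About 0.07 kg; z is up its axis
- bottle_dropper_mid (a point): middle, half-way up, of the small white dropper bottle standing on the worktop: 70 mm tall; body 28 mm wide and straight up to 47 mm, then a shoulder; narrow screw cap 17 mm wide from 60 mm up to the top. About 0.025 kg; z is up its axis
- vial_mid (a point): middle, half-way up, of the little amber glass vial standing on the worktop: 48 mm tall; body 20 mm wide and straight up to 33 mm, short neck, crimped aluminium cap 19 mm wide from 39 mm up to the top. About 0.025 kg; z is up its axis
- hole_58 (a point): centre of the mouth of the widest hole, for the large bottle: 58 mm wide, 55 mm deep to its flat floor, with a 4 mm bevel round the mouth, in the top of a bare aluminium block 70 mm square. Four such blocks sit two by two, 72 mm apart, in a fixed white block heater, tops 90 mm above the worktop and 5 mm proud of its housing; which sits where varies. z is up, x and y along the heater's sides
- hole_48 (a point): centre of the mouth of the second widest hole, for the medium bottle: 48 mm wide, 30 mm deep to its flat floor, with a 4 mm bevel round the mouth, in the top of a bare aluminium block 70 mm square. Four such blocks sit two by two, 72 mm apart, in a fixed white block heater, tops 90 mm above the worktop and 5 mm proud of its housing; which sits where varies. z is up, x and y along the heater's sides
- hole_36 (a point): centre of the mouth of the third widest hole, for the dropper bottle: 36 mm wide, 22 mm deep to its flat floor, with a 4 mm bevel round the mouth, in the top of a bare aluminium block 70 mm square. Four such blocks sit two by two, 72 mm apart, in a fixed white block heater, tops 90 mm above the worktop and 5 mm proud of its housing; which sits where varies. z is up, x and y along the heater's sides
- hole_27 (a point): centre of the mouth of the narrowest hole, for the vial: 27 mm wide, 16 mm deep to its flat floor, with a 4 mm bevel round the mouth, in the top of a bare aluminium block 70 mm square. Four such blocks sit two by two, 72 mm apart, in a fixed white block heater, tops 90 mm above the worktop and 5 mm proud of its housing; which sits where varies. z is up, x and y along the heater's sides
- jar_a_mid (a point): middle, half-way up, of a squat white specimen jar, 58 mm tall, 38 mm wide, with a plain lid 41 mm wide (wider than its body, no neck); loose, stands among the bottles; to be left alone
- jar_b_mid (a point): middle, half-way up, of the second specimen jar, of the same size and make, to the right of the bottles; to be left alone
Not all that is in view belongs to the job. Leave any green or purple look-alike of the part that bears bottle_medium_mid alone.

How it is judged:
At the end, for the whole second after the job is handed in: Large bottle in the 58 mm hole, medium in the 48, dropper in the 36, vial in the 27: each within 8 mm of the hole's axis, within 4 mm of the hole's floor, within 0.1 rad of upright and at rest; both jars within 20 mm of where they stood (horizontal distance between bottle_large_mid and hole_58 below 0.008 m and z of bottle_large_mid in the frame of hole_58 below 0.0165 m and angle between each of bottle_large_mid, bottle_medium_mid, bottle_dropper_mid, vial_mid's own z axis and vertical below 0.1 rad and linear speed of each of bottle_large, bottle_medium, bottle_dropper, vial below 0.02 m/s and horizontal distance between bottle_medium_mid and hole_48 below 0.008 m and z of bottle_medium_mid in the frame of hole_48 below 0.0165 m and horizontal distance between bottle_dropper_mid and hole_36 below 0.008 m and z of bottle_dropper_mid in the frame of hole_36 below 0.017 m and horizontal distance between vial_mid and hole_27 below 0.008 m and z of vial_mid in the frame of hole_27 below 0.012 m and distance of each of jar_a_mid, jar_b_mid from where it was at the start of the episode below 0.02 m); the robot touches nothing.
It fails at once if a bottle or the vial is tipped more than 35 degrees (angle between any of bottle_large_mid, bottle_medium_mid, bottle_dropper_mid, vial_mid's own z axis and vertical above 0.61 rad).
It fails at once if a bottle or the vial is let fall (moves faster than 0.7 m/s while no finger holds it) ((linear speed of bottle_large above 0.7 m/s and contact force between the fingers and bottle_large below 0.05 N) or (linear speed of bottle_medium above 0.7 m/s and contact force between the fingers and bottle_medium below 0.05 N) or (linear speed of bottle_dropper above 0.7 m/s and contact force between the fingers and bottle_dropper below 0.05 N) or (linear speed of vial above 0.7 m/s and contact force between the fingers and vial below 0.05 N)).
It also fails if it takes over 99 s, if anything falls off the work surface, if the arm or the gripper's body presses on something with over 40 N, if the wrist force passes 120 N, or if a joint passes its speed limit or range.

## Working session

There is one attempt and no reset: what is moved stays moved. The work goes in short steps, Python scripts to look and compute and a tool call to move; the robot and the scene stay as the last step left them, time stands still between calls to the robot, and variables do not carry over. Pictures are saved under pics/ and viewed, at most 17 in all, crops included, and the job is handed in when it is done.

Besides the shell and the picture viewer there is one more tool, called after "Call:" by a JSON object that holds its "fn" and its "kwargs", one argument or row to a line. step_arm: Moves the arm, as the interface text tells. Its arguments: {"type":"object","properties":{"commands":{"type":"array"}},"required":["commands"]}

```bash
mkdir -p pics; cat > h.py <<'E'
import numpy as np, cv2
from scipy.spatial.transform import Rotation as Rn
from bench import robot, eyes, models
N=['bottle_large_mid','bottle_medium_mid','bottle_dropper_mid','vial_mid','hole_58','hole_48','hole_36','hole_27','jar_a_mid','jar_b_mid']
def snap(n):
    o=robot.get_obs(); p=eyes.snapshot(n)
    if n=='wrist':
        T=np.eye(4); T[:3,:3]=Rn.from_euler('xyz',o['ee_rot']).as_matrix(); T[:3,3]=o['tool_pos']
        C=T@np.array(p['tool_from_camera']); p['e'],p['R']=C[:3,3],C[:3,:3]
    else: p['e'],p['R']=np.array(p['eye']),np.array(p['rotation'])
    return p
def save(p,f,crop=None,s=1):
    im=p['color'][:,:,::-1]
    if crop: im=im[crop[1]:crop[3],crop[0]:crop[2]]
    cv2.imwrite('pics/'+f,cv2.resize(im,None,fx=s,fy=s,interpolation=cv2.INTER_CUBIC))
def ray(p,xy):
    K=np.array(p['camera_matrix']); d=np.linalg.inv(K)@[xy[0],xy[1],1]; return p['R']@(d*[1,-1,-1])
def atz(p,xy,z):
    d=ray(p,xy); return p['e']+d*(z-p['e'][2])/d[2]
def proj(p,X):
    c=(p['R'].T@(np.array(X)-p['e']))*[1,-1,-1]; u=np.array(p['camera_matrix'])@c; return u[:2]/u[2]
E
python3 - <<'E'
from h import *
Z=[.0675,.0425,.035,.024,.09,.09,.09,.09,.029,.029]
o=robot.get_obs();print({k:np.round(v,3) for k,v in o.items()})
for n in ['scene','side','wrist']:
    p=snap(n);save(p,n+'0.png',s=1.5); print(n,p.keys(),p['e'].round(3))
    for q,z in zip(N,Z):
        print(q,[(np.round(r['xy'],0),round(r['confidence'],2),atz(p,r['xy'],z).round(3)) for r in models.tip_of(p,q)[:4]])
E
```

```text
{'time': np.float64(0.0), 'joint_positions': array([ 1.117,  0.088,  1.372, -0.   ,  1.684, -0.103]), 'qvel': array([-0.001, -0.   , -0.001,  0.   ,  0.001,  0.   ]), 'joint_torque': array([ 0.0000e+00, -3.4020e+01, -3.0242e+01,  7.2000e-02,  3.3000e-02,
       -0.0000e+00]), 'tool_pos': array([0.189, 0.516, 0.403]), 'ee_rot': array([-3.139, -0.   ,  2.791]), 'wrist_force': array([ 0.622, -0.007, -0.159]), 'wrist_torque': array([-0.042,  0.017,  0.013]), 'finger_force': np.float64(0.0), 'width': np.float64(0.094)}
scene dict_keys(['color', 'camera_matrix', 'eye', 'rotation', 'shot', 'e', 'R']) [-0.143 -0.677  0.451]
bottle_large_mid []Traceback (most recent call last):
  File "<stdin>", line 7, in <module>
  File "h.py", line 19, in atz
    d=ray(p,xy); return p['e']+d*(z-p['e'][2])/d[2]
                                               ~^^^
IndexError: invalid index to scalar variable.
```

```bash
python3 - <<'E'
from h import *
for n in ['scene','side']:
    p=snap(n); print(n,p['camera_matrix'],p['e'],p['R']); r=models.tip_of(p,'hole_58');print(r)
E
```

```text
scene [[394.16274529   0.         250.8778651 ]
 [  0.         394.16274529 196.20714014]
 [  0.           0.           1.        ]] [-0.14314825 -0.6766587   0.45054409] [ 1.14029619 -0.00683642 -1.10870915]
[{'xy': [256.2, 187.5], 'confidence': 0.87}, {'xy': [233.6, 195.7], 'confidence': 0.83}, {'xy': [209.8, 190.1], 'confidence': 0.61}, {'xy': [232.7, 178.8], 'confidence': 0.6}]
side [[435.29664107   0.         249.59528488]
 [  0.         435.29664107 191.15447335]
 [  0.           0.           1.        ]] [ 0.0868649  -1.13462038  0.61270998] [ 1.03817838  0.02005394 -0.56275749]
[{'xy': [244.6, 161.3], 'confidence': 0.78}, {'xy': [254.1, 174.8], 'confidence': 0.7}, {'xy': [216.5, 166.4], 'confidence': 0.6}, {'xy': [227.8, 180.3], 'confidence': 0.57}]
```

View pics/scene0.png

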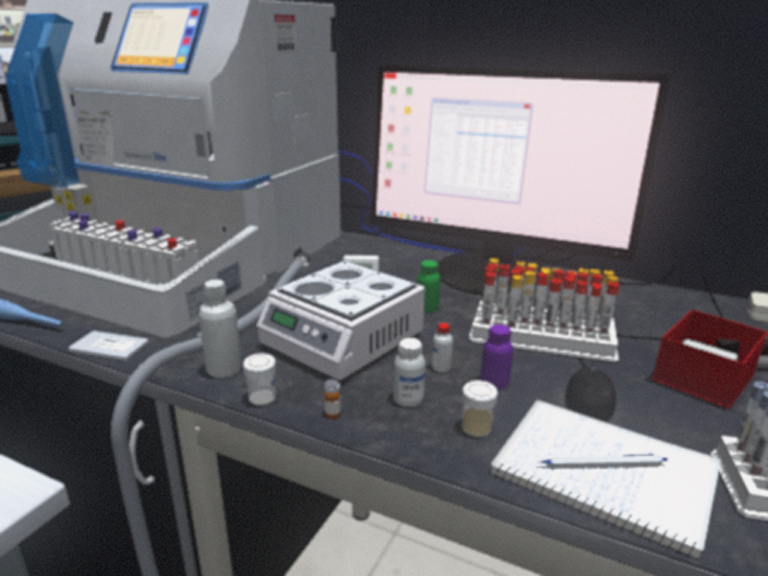

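The scene shows (1.5x pixels) the large bottle at (220,330), medium at (408,372), dropper with a red cap at (443,348), vial at (332,398), jars at (260,378) and (478,408). There are green and purple look-alikes at (429,287) and (497,357). The heater is at (345,310). "rotation" is rpy, so I'll fix the helper.

```bash
sed -i "s/p\['e'\],p\['R'\]=np.array(p\['eye'\]),np.array(p\['rotation'\])/p['e'],p['R']=np.array(p['eye']),Rn.from_euler('xyz',p['rotation']).as_matrix()/" h.py
python3 - <<'E'
from h import *
Z=[.0675,.0425,.035,.024,.09,.09,.09,.09,.029,.029]
for n in ['scene','side']:
    p=snap(n);save(p,n+'1.png',s=1.5)
    for q,z in zip(N,Z):
        print(q,[(np.round(r['xy'],0),round(r['confidence'],2),atz(p,r['xy'],z).round(3)) for r in models.tip_of(p,q)[:4]])
p=snap('scene');save(p,'crop.png',(125,150,375,300),3.2)
E
```

```text
bottle_large_mid [(array([146., 216.]), 0.59, array([ 0.415, -0.157,  0.068]))]
bottle_medium_mid [(array([272., 246.]), 0.8, array([ 0.465, -0.423,  0.042])), (array([282., 189.]), 0.71, array([ 0.732, -0.333,  0.042])), (array([330., 237.]), 0.69, array([ 0.55 , -0.514,  0.042]))]
bottle_dropper_mid [(array([296., 230.]), 0.6, array([ 0.559, -0.437,  0.035]))]
vial_mid [(array([224., 265.]), 0.75, array([ 0.389, -0.36 ,  0.024]))]
hole_58 [(array([233., 180.]), 0.87, array([ 0.625, -0.248,  0.09 ])), (array([256., 188.]), 0.75, array([ 0.608, -0.319,  0.09 ])), (array([234., 198.]), 0.75, array([ 0.536, -0.3  ,  0.09 ])), (array([208., 190.]), 0.61, array([ 0.549, -0.226,  0.09 ]))]
hole_48 [(array([233., 180.]), 0.87, array([ 0.625, -0.248,  0.09 ])), (array([256., 188.]), 0.75, array([ 0.608, -0.319,  0.09 ])), (array([234., 198.]), 0.75, array([ 0.536, -0.3  ,  0.09 ])), (array([208., 190.]), 0.61, array([ 0.549, -0.226,  0.09 ]))]
hole_36 [(array([233., 180.]), 0.87, array([ 0.625, -0.248,  0.09 ])), (array([256., 188.]), 0.75, array([ 0.608, -0.319,  0.09 ])), (array([234., 19
[... 1540 characters left out ...]
256., 173.]), 0.7, array([ 0.613, -0.312,  0.09 ])), (array([244., 161.]), 0.64, array([ 0.623, -0.238,  0.09 ])), (array([220., 167.]), 0.58, array([ 0.552, -0.231,  0.09 ]))]
hole_27 [(array([227., 181.]), 0.95, array([ 0.532, -0.305,  0.09 ])), (array([256., 173.]), 0.7, array([ 0.613, -0.312,  0.09 ])), (array([244., 161.]), 0.64, array([ 0.623, -0.238,  0.09 ])), (array([220., 167.]), 0.58, array([ 0.552, -0.231,  0.09 ]))]
jar_a_mid [(array([163., 214.]), 0.82, array([ 0.372, -0.262,  0.029])), (array([256., 170.]), 0.2, array([ 0.685, -0.202,  0.029]))]
jar_b_mid [(array([245., 263.]), 0.59, array([ 0.441, -0.532,  0.029])), (array([158., 179.]), 0.2, array([ 0.43 , -0.089,  0.029]))]
```

View pics/crop.png

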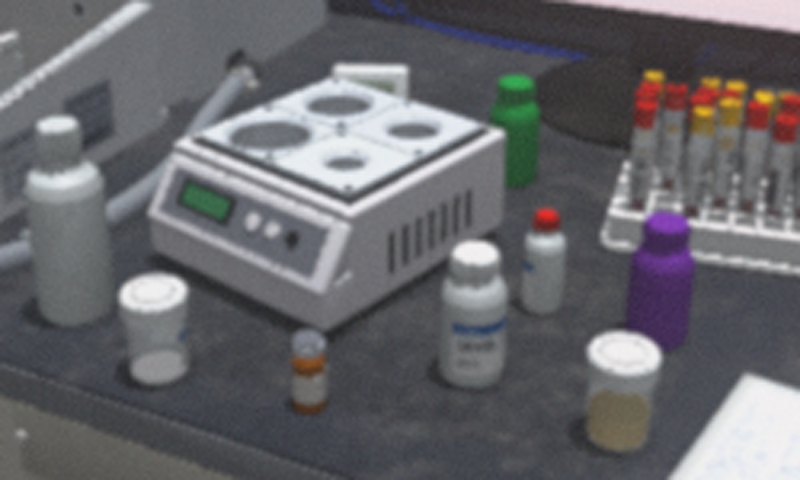

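View pics/side1.png

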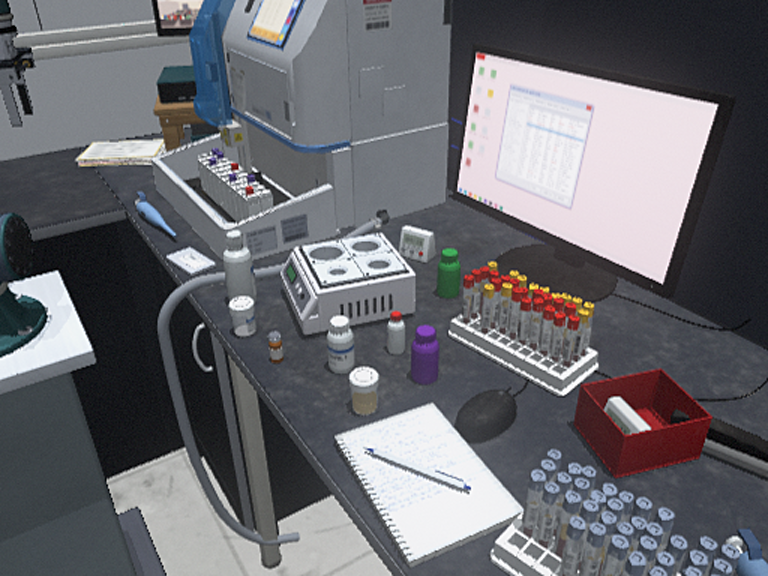

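Holes by size in the crop (hole centre → scene pixels): left (208,190) is 58, back (233,180) is 48, right (256,188) is 36, front (234,198) is 27. There are three medium-bottle candidates at scene pixels (272,246) white, (282,189) green and (330,237) purple. The white one fits the description; the crop confirms it, with its white ribbed cap at crop (473,315). Next I'll move over the work for a wrist view.

Call:
{"fn": "step_arm", "kwargs": {
  "commands": [
    [[0,0,-10,0,0,0.1745,94],[0,0,-10,0,0,0.1745,94],[0,0,-10,0,0,0.1745,94],[0,0,-10,0,0,0.1745,94],[0,0,-10,0,0,0.1745,94],[0,0,-10,0,0,0.1745,94],[0,0,-10,0,0,0.173,94],[-26,5,0,0,0,0,94],[-50,11,0,0,0,0,94],[-50,11,0,0,0,0,94],[-50,11,0,0,0,0,94],[-50,11,0,0,0,0,94],[-50,11,0,0,0,0,94],[-50,11,0,0,0,0,94],[-50,11,0,0,0,0,94],[-50,11,0,0,0,0,94],[-50,11,0,0,0,0,94]]
  ]
}}

```text
time: 3.62
tool_pos: [0.2926, 0.039, 0.475]
ee_rot: [3.14, -0.0, 1.571]
wrist_force: [1.4, -1.0, -0.8]
width: 0.0938
finger_force: 0.0
```

Call:
{"fn": "step_arm", "kwargs": {
  "commands": [
    [[-50,20,0,0,0,0,94],[-50,25,0,0,0,0,94],[-50,25,0,0,0,0,94],[-50,25,0,0,0,0,94],[-50,25,0,0,0,0,94],[-40,25,0,0,0,0,94],[0,0,0,0,0,0,94],[0,0,0,0,0,0,94]]
  ]
}}

```text
time: 4.62
tool_pos: [0.4378, -0.2492, 0.4746]
ee_rot: [-3.141, -0.001, 1.571]
wrist_force: [0.3, 1.1, -0.2]
width: 0.094
finger_force: 0.0
```

```bash
python3 - <<'E'
from h import *
Z=[.0675,.0425,.035,.024,.09,.09,.09,.09,.029,.029]
p=snap('wrist');save(p,'w1.png',s=1.5);print(p['e'],p['R'])
for q,z in zip(N,Z):
    if q in('hole_48','hole_36','hole_27'):continue
    print(q,[(np.round(r['xy'],0),round(r['confidence'],2),atz(p,r['xy'],z).round(3)) for r in models.tip_of(p,q)[:4]])
E
```

```text
[ 0.43776246 -0.18351354  0.45545444] [[ 9.99999542e-01  9.57523662e-04  1.21700873e-05]
 [-9.35443964e-04  9.74064522e-01  2.26268497e-01]
 [ 2.04802990e-04 -2.26268404e-01  9.74064971e-01]]
bottle_large_mid [(array([232.,  99.]), 0.8, array([ 0.409, -0.16 ,  0.068]))]
bottle_medium_mid [(array([458., 234.]), 0.97, array([ 0.728, -0.346,  0.042])), (array([330., 334.]), 0.79, array([ 0.553, -0.512,  0.043])), (array([273., 284.]), 0.7, array([ 0.463, -0.424,  0.043]))]
bottle_dropper_mid []
vial_mid [(array([222., 232.]), 0.55, array([ 0.385, -0.35 ,  0.024]))]
hole_58 [(array([347., 155.]), 0.97, array([ 0.547, -0.226,  0.09 ])), (array([330., 212.]), 0.92, array([ 0.531, -0.297,  0.09 ])), (array([402., 170.]), 0.79, array([ 0.615, -0.244,  0.09 ]))]
jar_a_mid [(array([213., 169.]), 0.79, array([ 0.376, -0.252,  0.029]))]
jar_b_mid [(array([259., 333.]), 0.84, array([ 0.442, -0.521,  0.029]))]
```

View pics/w1.png

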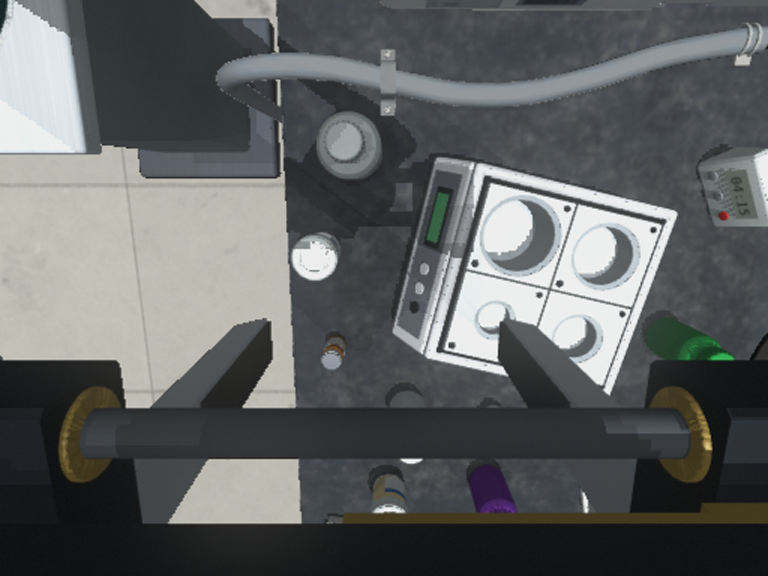

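The wrist view shows the holes at 1.5x pixels: 58 at (520,237), 48 at (605,257), 27 at (495,318), 36 at (577,337). The large bottle is at (349,145), the vial at (333,350) and jar_a at (315,257). I'll take two more views to refine these.

Call:
{"fn": "step_arm", "kwargs": {
  "commands": [
    [[-40,35,0,0,0,0,94],[-40,35,0,0,0,0,94],[0,0,0,0,0,0,94],[0,0,0,0,0,0,94]]
  ]
}}

```text
time: 5.52
tool_pos: [0.5079, -0.3292, 0.4744]
ee_rot: [-3.141, -0.001, 1.571]
wrist_force: [-0.2, -1.3, -0.4]
width: 0.0939
finger_force: 0.0
```

```bash
cat > obs.py <<'E'
from h import *
import json,sys
Z=[.0675,.0425,.035,.024,.09,0,0,0,.029,.029]
def run(f):
    p=snap('wrist');save(p,f,s=1.5);print(p['e'].round(4))
    for q,z in zip(N,Z):
        if z: print(q,[(np.round(r['xy'],1),round(r['confidence'],2),atz(p,r['xy'],z).round(4)) for r in models.tip_of(p,q)[:5]])
run(sys.argv[1])
E
python3 obs.py w2.png
```

```text
[ 0.5078 -0.2636  0.4553]
bottle_large_mid [(array([175.9,  25.3]), 0.98, array([ 0.4143, -0.1573,  0.0675]))]
bottle_medium_mid [(array([416.6, 178.5]), 0.9, array([ 0.7292, -0.3439,  0.0425])), (array([227.7, 235. ]), 0.74, array([ 0.4663, -0.4267,  0.0425])), (array([333.2, 159.5]), 0.27, array([ 0.6124, -0.3174,  0.0425]))]
bottle_dropper_mid [(array([287.8, 240.7]), 0.73, array([ 0.5541, -0.4387,  0.035 ])), (array([334.7, 159.2]), 0.62, array([ 0.6164, -0.318 ,  0.035 ]))]
vial_mid [(array([289.5,  86.3]), 0.6, array([ 0.5526, -0.2206,  0.024 ])), (array([172.1, 180.3]), 0.58, array([ 0.3859, -0.3498,  0.024 ]))]
hole_58 [(array([335.4, 160.7]), 0.9, array([ 0.6031, -0.3127,  0.09  ])), (array([274.6, 147.7]), 0.9, array([ 0.5296, -0.297 ,  0.09  ])), (array([347. , 102.9]), 0.85, array([ 0.6127, -0.2455,  0.09  ])), (array([287.9,  86.9]), 0.61, array([ 0.5439, -0.2279,  0.09  ])), (array([171.2,  26.1]), 0.53, array([ 0.4145, -0.1643,  0.09  ]))]
jar_a_mid [(array([159.6, 111. ]), 0.94, array([ 0.3765, -0.2529,  0.029 ])), (array([224.1, 234.2]), 0.44, array([ 0.4596, -0.4307,  0.029 ]))]
jar_b_mid []
```

Call:
{"fn": "step_arm", "kwargs": {
  "commands": [
    [[-40,-10,0,0,0,0,94],[-40,-10,0,0,0,0,94],[-40,-10,0,0,0,0,94],[-40,-10,0,0,0,0,94],[0,0,0,0,0,0,94],[0,0,0,0,0,0,94]]
  ]
}}

```text
time: 6.68
tool_pos: [0.4681, -0.4891, 0.4747]
ee_rot: [3.141, -0.001, 1.571]
wrist_force: [-0.8, 0.3, 0.3]
width: 0.094
finger_force: 0.0
```

```bash
python3 obs.py w3.png
```

```text
[ 0.468  -0.4234  0.4555]
bottle_large_mid []
bottle_medium_mid [(array([312.4, 186.7]), 0.96, array([ 0.5463, -0.5153,  0.0425])), (array([252.9, 119.2]), 0.81, array([ 0.4638, -0.4238,  0.0425])), (array([459.5,  53.8]), 0.77, array([ 0.7252, -0.3434,  0.0425]))]
bottle_dropper_mid [(array([322., 132.]), 0.82, array([ 0.5577, -0.4408,  0.035 ])), (array([252.8, 120.3]), 0.33, array([ 0.4636, -0.4252,  0.035 ]))]
vial_mid [(array([195.4,  62.4]), 0.84, array([ 0.3876, -0.3503,  0.024 ]))]
hole_58 [(array([378.5,  14.5]), 0.95, array([ 0.6014, -0.3128,  0.09  ]))]
jar_a_mid [(array([236.7, 190.5]), 0.63, array([ 0.44  , -0.5238,  0.029 ]))]
jar_b_mid [(array([235. , 189.5]), 0.96, array([ 0.4376, -0.5224,  0.029 ]))]
```

View pics/w3.png

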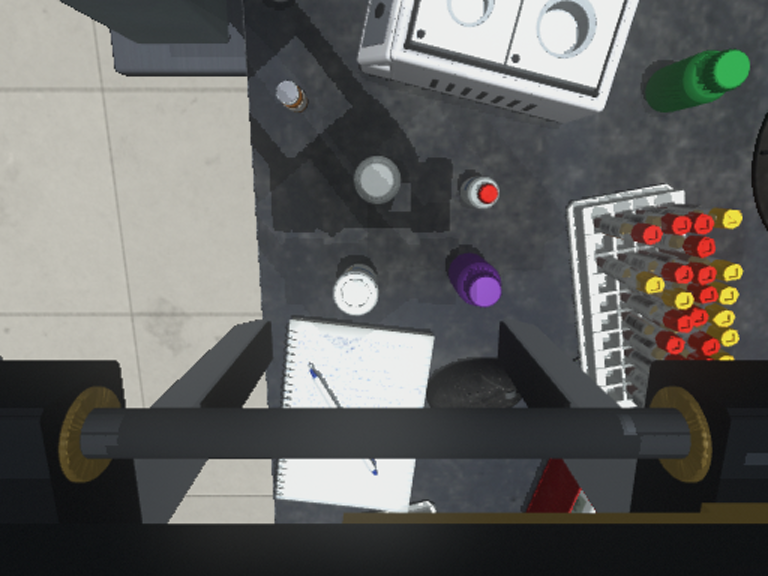

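View pics/w2.png

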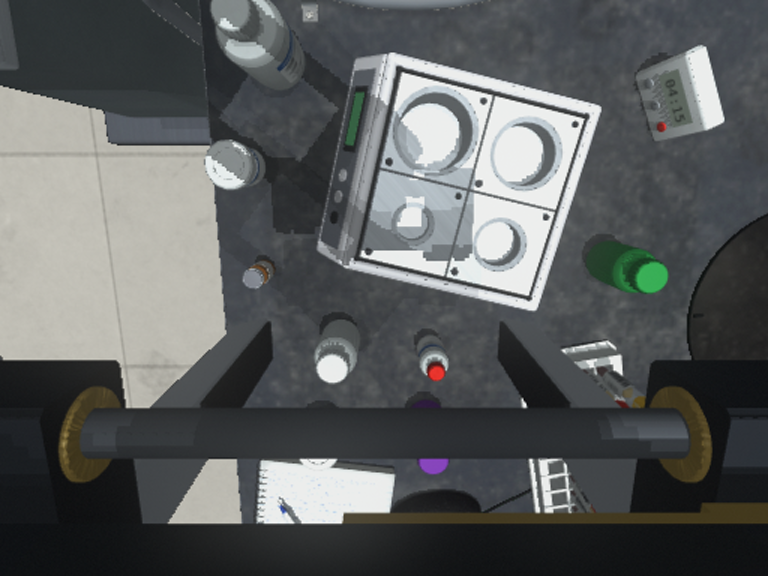

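```bash
cat > fit.py <<'E'
from h import *
from scipy.optimize import least_squares
D=dict(h58=[(.547,-.226),(.5439,-.2279)],h27=[(.531,-.297),(.5296,-.297)],h48=[(.615,-.244),(.6127,-.2455)],h36=[(.6031,-.3127),(.6014,-.3128)])
L=dict(h58=(-1,1),h48=(1,1),h27=(-1,-1),h36=(1,-1))
def pos(v,k):
    a=np.array(L[k])*.036; c,s=np.cos(v[2]),np.sin(v[2]); return np.array([v[0]+c*a[0]-s*a[1],v[1]+s*a[0]+c*a[1]])
r=least_squares(lambda v:np.concatenate([pos(v,k)-o for k in D for o in D[k]]),[.57,-.27,-.2],loss='soft_l1',f_scale=.002)
v=r.x; print(v.round(4),{k:pos(v,k).round(4) for k in L})
print((r.fun*1000).round(1))
E
python3 - <<'E'
from fit import *
# overlay on w2 (pose known)
im=cv2.imread('pics/w2.png'); im=cv2.resize(im,(1024,768),interpolation=cv2.INTER_CUBIC)
p=eyes.snapshot('wrist'); K=p['camera_matrix']; TC=np.array(p['tool_from_camera'])
T=np.eye(4);T[:3,:3]=Rn.from_euler('xyz',[-3.141,-.001,1.571]).as_matrix();T[:3,3]=[.5079,-.3292,.4744]
C=T@TC; q=dict(camera_matrix=K,e=C[:3,3],R=C[:3,:3])
for k in L:
    x=pos(v,k); rr=(int(k[1:])+8)/2000
    t=np.linspace(0,6.283,80); P=np.array([proj(q,[x[0]+rr*np.cos(a),x[1]+rr*np.sin(a),.09]) for a in t])
    cv2.polylines(im,[(P*2).astype(int)],True,(0,0,255),1)
    b=np.array([[1,1],[-1,1],[-1,-1],[1,-1]])*.035; c,s=np.cos(v[2]),np.sin(v[2])
    P=np.array([proj(q,[x[0]+c*i-s*j,x[1]+s*i+c*j,.09]) for i,j in b]); cv2.polylines(im,[(P*2).astype(int)],True,(255,0,0),1)
cv2.imwrite('pics/ov.png',im[60:430,400:830])
cv2.imwrite('pics/ov.png',cv2.resize(im[60:430,400:830],None,fx=1.6,fy=1.6))
E
```

```text
[ 0.573  -0.2702 -0.2144] {'h58': array([ 0.5455, -0.2274]), 'h48': array([ 0.6159, -0.2427]), 'h27': array([ 0.5302, -0.2978]), 'h36': array([ 0.6005, -0.3131])}
[-1.5 -1.4  1.6  0.5 -0.8 -0.8  0.6 -0.8  0.9  1.3  3.2  2.8 -2.6 -0.4
 -0.9 -0.3]
```

View pics/ov.png

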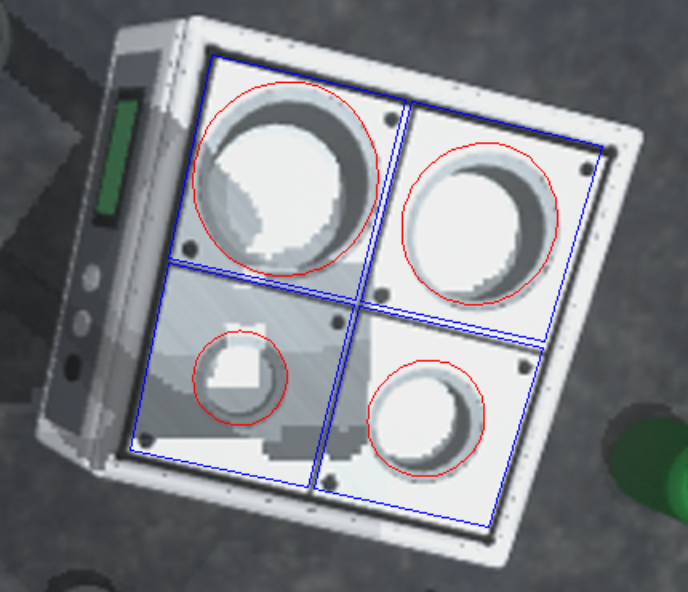

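The overlay sits about 2 mm too far +y, so the centre is about (.573,-.272). The fixed cameras' hole points suggested x about .58, so I'll check both with one overlay.

```bash
python3 - <<'E'
from fit import *
out=[]
for n,cr in (('scene',(165,150,295,260)),('side',(180,140,290,233))):
    p=snap(n); S=6; im=cv2.resize(p['color'][:,:,::-1],None,fx=S,fy=S,interpolation=cv2.INTER_CUBIC)
    for vv,col in (([.573,-.272,-.2144],(0,0,255)),):
        for k in L:
            x=pos(vv,k); rr=(int(k[1:])+8)/2000
            P=np.array([proj(p,[x[0]+rr*np.cos(a),x[1]+rr*np.sin(a),.09]) for a in np.linspace(0,6.283,80)])
            cv2.polylines(im,[((P+.5)*S).astype(int)],True,col,1)
        b=np.array([[1,1],[-1,1],[-1,-1],[1,-1]])*.071; c,s=np.cos(vv[2]),np.sin(vv[2])
        P=np.array([proj(p,[vv[0]+c*i-s*j,vv[1]+s*i+c*j,.09]) for i,j in b]); cv2.polylines(im,[((P+.5)*S).astype(int)],True,(255,0,0),1)
    out.append(cv2.resize(im[cr[1]*S:cr[3]*S,cr[0]*S:cr[2]*S],(390,330) if n=='scene' else (390,330)))
cv2.imwrite('pics/ov2.png',np.hstack(out))
E
```

```text
[ 0.573  -0.2702 -0.2144] {'h58': array([ 0.5455, -0.2274]), 'h48': array([ 0.6159, -0.2427]), 'h27': array([ 0.5302, -0.2978]), 'h36': array([ 0.6005, -0.3131])}
[-1.5 -1.4  1.6  0.5 -0.8 -0.8  0.6 -0.8  0.9  1.3  3.2  2.8 -2.6 -0.4
 -0.9 -0.3]
```

View pics/ov2.png

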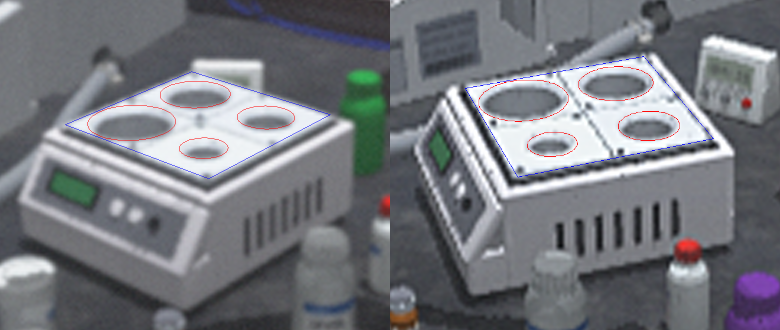

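The model fits both views. Now the medium bottle: grasp 54 mm up, so TCP (.464,-.425,.234).

Call:
{"fn": "step_arm", "kwargs": {
  "commands": [
    [[32,-2,0,0,0,0,70],[32,-2,0,0,0,0,70],[0,0,20,0,0,0,70],[0,0,50,0,0,0,70],[0,0,50,0,0,0,70],[0,0,50,0,0,0,70],[0,0,40,0,0,0,70],[0,0,30,0,0,0,70],[0,0,0,0,0,0,70],[0,0,0,0,0,0,70],[0,0,0,0,0,0,70]]
  ]
}}

```text
time: 8.6
tool_pos: [0.4645, -0.426, 0.2372]
ee_rot: [3.139, 0.003, 1.571]
wrist_force: [-1.3, 0.5, -0.1]
width: 0.0703
finger_force: 0.0
```

```bash
python3 - <<'E'
from h import *
p=snap('wrist');a=p['color'];q=snap('side')['color'][150:294,130:322]
cv2.imwrite('pics/g1.png',np.hstack([a,cv2.resize(q,(512,384))])[:,:,::-1][:,::1])
cv2.imwrite('pics/g1.png',cv2.resize(cv2.imread('pics/g1.png'),(800,300)))
E
```

```text
(no output)
```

View pics/g1.png

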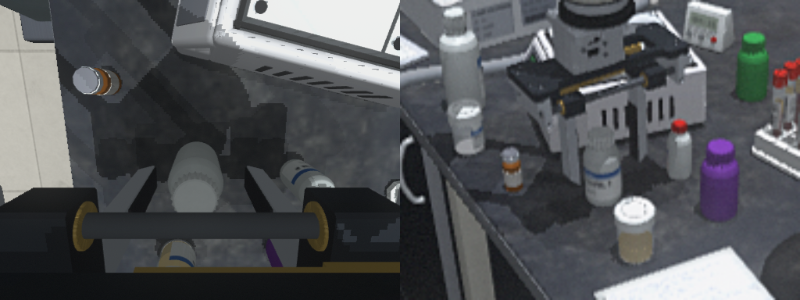

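The wrist view (left half) shows the bottle at (193,175) between the fingers. In the side view (right half) the fingers flank it at (600,165). Closing.

Call:
{"fn": "step_arm", "kwargs": {
  "commands": [
    [[0,0,0,0,0,0,30],[0,0,0,0,0,0,30],[0,0,0,0,0,0,30],[0,0,0,0,0,0,30],[0,0,0,0,0,0,30],[0,0,0,0,0,0,30]]
  ]
}}

```text
time: 9.45
tool_pos: [0.4639, -0.4255, 0.2346]
ee_rot: [-3.141, -0.0, 1.571]
wrist_force: [-0.8, 0.7, -0.0]
width: 0.04
finger_force: 30.0
```

Call:
{"fn": "step_arm", "kwargs": {
  "commands": [
    [[0,0,-20,0,0,0,30],[0,0,-40,0,0,0,30],[0,0,-40,0,0,0,30],[0,0,-30,0,0,0,30],[20,15,0,0,0,0,30],[40,34,0,0,0,0,30],[41,35,0,0,0,0,30],[40,35,0,0,0,0,30],[30,25,0,0,0,0,30],[10,9,0,0,0,0,30],[0,0,0,0,0,0,30],[0,0,0,0,0,0,30],[0,0,0,0,0,0,30]]
  ]
}}

```text
time: 11.08
tool_pos: [0.6162, -0.2459, 0.3648]
ee_rot: [-3.142, 0.0, 1.569]
wrist_force: [0.3, 0.5, -0.6]
width: 0.0399
finger_force: 30.0
```

```bash
python3 - <<'E'
from fit import *
o=robot.get_obs();print(o['tool_pos'],o['width'])
out=[]
for n,cr in (('scene',(170,125,330,245)),('side',(190,105,320,202))):
    p=snap(n); S=4; im=cv2.resize(p['color'][:,:,::-1],None,fx=S,fy=S,interpolation=cv2.INTER_CUBIC)
    x=o['tool_pos'];b=x[2]-.2346
    for zz,rr,col in((b,.02,(0,0,255)),(b+.085,.0135,(0,255,0)),(b+.057,.02,(255,0,255))):
        P=np.array([proj(p,[x[0]+rr*np.cos(a),x[1]+rr*np.sin(a),zz]) for a in np.linspace(0,6.283,60)])
        cv2.polylines(im,[((P+.5)*S).astype(int)],True,col,1)
    out.append(cv2.resize(im[cr[1]*S:cr[3]*S,cr[0]*S:cr[2]*S],(400,300)))
cv2.imwrite('pics/c1.png',np.hstack(out))
E
```

```text
[ 0.573  -0.2702 -0.2144] {'h58': array([ 0.5455, -0.2274]), 'h48': array([ 0.6159, -0.2427]), 'h27': array([ 0.5302, -0.2978]), 'h36': array([ 0.6005, -0.3131])}
[-1.5 -1.4  1.6  0.5 -0.8 -0.8  0.6 -0.8  0.9  1.3  3.2  2.8 -2.6 -0.4
 -0.9 -0.3]
[ 0.61617734 -0.24592437  0.3648368 ] 0.03991562222180709
```

View pics/c1.png

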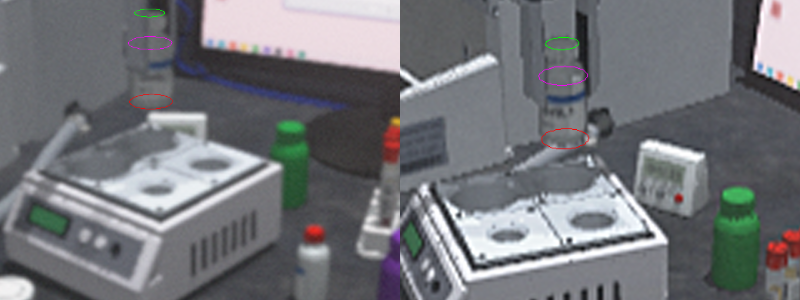

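Overlay matches the held bottle within about 2–3 mm, with the bottle slightly -y, so I'll correct y by +2.5 and lower.

Call:
{"fn": "step_arm", "kwargs": {
  "commands": [
    [[2.5,0.7,0,0,0,0,30],[0,0,10,0,0,0,30],[0,0,15,0,0,0,30],[0,0,12,0,0,0,30],[0,0,8,0,0,0,30],[0,0,8,0,0,0,30],[0,0,5,0,0,0,30],[0,0,5,0,0,0,30],[0,0,0,0,0,0,30],[0,0,0,0,0,0,30]]
  ]
}}

```text
time: 12.42
tool_pos: [0.6176, -0.2421, 0.3012]
ee_rot: [-3.141, 0.0, 1.571]
wrist_force: [-0.8, -1.7, -2.9]
width: 0.0397
finger_force: 30.0
```

Call:
{"fn": "step_arm", "kwargs": {
  "commands": [
    [[0,0,3,0,0,0,30],[0,0,3,0,0,0,30],[0,0,0,0,0,0,30],[0,0,0,0,0,0,30]]
  ]
}}

```text
time: 12.92
tool_pos: [0.6177, -0.2422, 0.2957]
ee_rot: [3.141, 0.0, 1.571]
wrist_force: [-0.0, -3.4, -0.4]
width: 0.04
finger_force: 30.0
```

Slight side force from the +y wall: nudge back 2 mm, last millimetre down, then release.

Call:
{"fn": "step_arm", "kwargs": {
  "commands": [
    [[-2,0,0,0,0,0,30],[0,0,1.2,0,0,0,30],[0,0,0,0,0,0,30],[0,0,0,0,0,0,30]]
  ]
}}

```text
time: 13.42
tool_pos: [0.6178, -0.2435, 0.2946]
ee_rot: [3.141, -0.001, 1.571]
wrist_force: [0.3, 0.9, 0.7]
width: 0.0397
finger_force: 30.0
```

Call:
{"fn": "step_arm", "kwargs": {
  "commands": [
    [[0,0,0,0,0,0,50],[0,0,0,0,0,0,50],[0,0,0,0,0,0,50],[0,0,-10,0,0,0,50],[0,0,-40,0,0,0,50],[0,0,-50,0,0,0,50],[-10,-4,-50,0,0,0,50],[-40,-14,-20,0,0,0,50],[-40,-14,0,0,0,0,50],[-40,-14,0,0,0,0,50],[-40,-14,0,0,0,0,50],[-22,0,0,0,0,0,50],[0,0,0,0,0,0,50],[0,0,0,0,0,0,50]]
  ]
}}

```text
time: 15.18
tool_pos: [0.5579, -0.4352, 0.4649]
ee_rot: [3.141, -0.0, 1.572]
wrist_force: [0.5, 0.0, -0.1]
width: 0.0503
finger_force: 0.0
```

```bash
cat > chk.py <<'E'
from h import *
import sys
def chk(q,z,x):
    for n in ('scene','side'):
        p=snap(n)
        for r in models.masks_of(p,q)[:5]:
            print(n,q,np.round(r['xy'],1),round(r['confidence'],2),atz(p,r['xy'],z).round(4),'exp px',proj(p,[x[0],x[1],z]).round(1), 'top row',np.where(r['mask'].any(1))[0][[0,-1]])
E
python3 obs.py w4.png; python3 -c "
from chk import *
x=(.617,-.2445)
chk('bottle_medium_mid',.1025,x)
for n in ('scene','side'):
    p=snap(n); print(n,'top exp',proj(p,[x[0],x[1],.145]).round(1))
    save(p,n+'m.png',(150,110,310,240),2.5)
"
```

```text
[ 0.5578 -0.3696  0.4457]
bottle_large_mid []
bottle_medium_mid [(array([387.9,  97. ]), 0.95, array([ 0.7256, -0.3426,  0.0425])), (array([250.8, 222.9]), 0.64, array([ 0.5505, -0.5112,  0.0425]))]
bottle_dropper_mid [(array([254.4, 168.3]), 0.91, array([ 0.5556, -0.4354,  0.035 ])), (array([228.8,  51.6]), 0.52, array([ 0.5238, -0.2875,  0.035 ]))]
vial_mid [(array([127.4, 102.5]), 0.71, array([ 0.3863, -0.3484,  0.024 ]))]
hole_58 [(array([229.5,  49.6]), 0.93, array([ 0.5291, -0.2965,  0.09  ])), (array([295.4,  64.5]), 0.64, array([ 0.6011, -0.3116,  0.09  ]))]
jar_a_mid [(array([111.4,  22.7]), 0.62, array([ 0.3776, -0.2528,  0.029 ]))]
jar_b_mid [(array([172.8, 228.5]), 0.78, array([ 0.4372, -0.5244,  0.029 ])), (array([112.9,  24.2]), 0.45, array([ 0.3793, -0.2545,  0.029 ]))]
scene bottle_medium_mid [283.6 187.1] 0.92 [ 0.6134 -0.3841  0.1025] exp px [229.7 175.9] top row [174 209]
scene bottle_medium_mid [228.3 172.6] 0.65 [ 0.6342 -0.2308  0.1025] exp px [229.7 175.9] top row [158 186]
scene bottle_medium_mid [331.2 235.6] 0.62 [ 0.4534 -0.5386  0.1025] exp px [229.7 175.9] top row [216 259]
scene bottle_medium_mid [222.1 268.8] 0.46 [ 0.2814 -0.4193  0.1025] exp px [229.7 175.9] top row [253 279]
side bottle_medium_mid [280.9 235.8] 0.89 [ 0.4989 -0.5773  0.1025] exp px [243.4 158.6] top row [217 256]
side bottle_medium_mid [295.5 179.4] 0.84 [ 0.6614 -0.4119  0.1025] exp px [243.4 158.6] top row [166 198]
side bottle_medium_mid [242.8 155. ] 0.6 [ 0.6271 -0.2247  0.1025] exp px [243.4 158.6] top row [142 167]
scene top exp [229.5 159. ]
side top exp [243.  143.9]
```

Medium is seated (cap top at the expected row). Next the dropper, grasp 45 mm up.

Call:
{"fn": "step_arm", "kwargs": {
  "commands": [
    [[-2,-2,20,0,0,0,50],[0,0,50,0,0,0,50],[0,0,50,0,0,0,50],[0,0,50,0,0,0,50],[0,0,40,0,0,0,50],[0,0,20,0,0,0,50],[0,0,10,0,0,0,50],[0,0,0,0,0,0,50],[0,0,0,0,0,0,50],[0,0,0,0,0,0,18],[0,0,0,0,0,0,18],[0,0,0,0,0,0,18],[0,0,0,0,0,0,18],[0,0,0,0,0,0,18]]
  ]
}}

```text
time: 17.62
tool_pos: [0.5558, -0.4381, 0.2251]
ee_rot: [3.141, 0.0, 1.571]
wrist_force: [-0.1, 0.6, 3.7]
width: 0.0272
finger_force: 30.0
```

```bash
python3 - <<'E'
from h import *
print(robot.get_obs()['width'])
o=robot.get_obs();x=o['tool_pos'];out=[]
for n in ('scene','side'):
    p=snap(n); print([ (np.round(r['xy'],1),r['confidence'],np.where(r['mask'].any(1))[0][[0,-1]],np.where(r['mask'].any(0))[0][[0,-1]]) for r in models.masks_of(p,'bottle_dropper_mid')[:2]])
    print(proj(p,[x[0],x[1],.035]),proj(p,[x[0],x[1],.070]))
    c=proj(p,[x[0],x[1],.05]).astype(int); im=p['color'][:,:,::-1].copy()
    im=cv2.resize(im[c[1]-40:c[1]+40,c[0]-50:c[0]+50],(400,320),interpolation=cv2.INTER_CUBIC)
    for zz,rr in((0,.014),(.047,.014),(.07,.0085)):
        P=np.array([proj(p,[x[0]+rr*np.cos(a),x[1]+rr*np.sin(a),zz]) for a in np.linspace(0,6.283,60)])-c+[50.5,40.5]
        cv2.polylines(im,[(P*4).astype(int)],True,(255,0,255),1)
    out.append(im)
cv2.imwrite('pics/c2.png',np.hstack(out))
E
```

```text
0.027174759827854274
[(array([297., 238.]), 0.74, array([224, 247]), array([287, 301])), (array([232.5, 199.6]), 0.39, array([191, 211]), array([211, 253]))]
[295.59353326 230.39299492] [296.50030734 215.7894715 ]
[]
[265.24628213 221.55615203] [265.21883089 208.95280061]
```

View pics/c2.png

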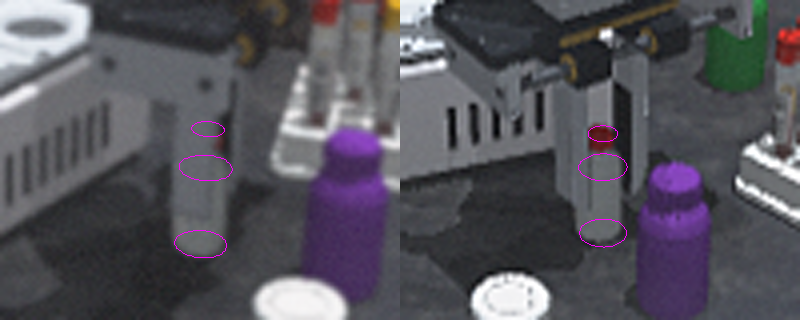

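The dropper is well centred in the grip (overlay foot and cap coincide in both views). Lift and carry it to hole_36.

Call:
{"fn": "step_arm", "kwargs": {
  "commands": [
    [[0,0,-20,0,0,0,18],[0,0,-40,0,0,0,18],[0,0,-40,0,0,0,18],[0,0,-30,0,0,0,18],[15,5,0,0,0,0,18],[40,15,0,0,0,0,18],[40,15,0,0,0,0,18],[20,8,0,0,0,0,18],[8,3,0,0,0,0,18],[0,0,0,0,0,0,18],[0,0,0,0,0,0,18],[0,0,0,0,0,0,18]]
  ]
}}

```text
time: 19.32
tool_pos: [0.6013, -0.3162, 0.3544]
ee_rot: [-3.141, 0.0, 1.569]
wrist_force: [1.0, -0.1, -0.7]
width: 0.0276
finger_force: 30.0
```

```bash
python3 - <<'E'
from h import *
o=robot.get_obs();x=o['tool_pos'];print(x,o['width'])
for n in ('scene','side'):
    p=snap(n); print([ (np.round(r['xy'],1),r['confidence'],np.where(r['mask'].any(1))[0][[0,-1]],np.where(r['mask'].any(0))[0][[0,-1]]) for r in models.masks_of(p,'bottle_dropper_mid')[:2]])
    print(proj(p,[x[0],x[1],x[2]-.2251]),proj(p,[x[0],x[1],x[2]-.155]))
E
```

```text
[ 0.60127824 -0.31615907  0.35435818] 0.027612895007200555
[(array([318.7, 271.8]), 0.56, array([254, 292]), array([307, 330]))]
[253.98847858 172.56006582] [254.3152804  142.43492787]
[(array([249.1, 149.9]), 0.68, array([135, 161]), array([247, 256])), (array([251.7, 174.1]), 0.66, array([168, 185]), array([236, 269]))]
[252.87060845 161.09842761] [252.39554809 134.86562116]
```

Call:
{"fn": "step_arm", "kwargs": {
  "commands": [
    [[1,0,0,0,0,0,18],[0,0,10,0,0,0,18],[0,0,15,0,0,0,18],[0,0,10,0,0,0,18],[0,0,8,0,0,0,18],[0,0,6,0,0,0,18],[0,0,4,0,0,0,18],[0,0,4,0,0,0,18],[0,0,0,0,0,0,18],[0,0,0,0,0,0,18]]
  ]
}}

```text
time: 20.78
tool_pos: [0.6016, -0.3144, 0.2967]
ee_rot: [-3.141, 0.001, 1.57]
wrist_force: [-0.1, -5.2, -1.6]
width: 0.0278
finger_force: 30.0
```

Call:
{"fn": "step_arm", "kwargs": {
  "commands": [
    [[0,0,2,0,0,0,18],[0,0,2,0,0,0,18],[0,0,0,0,0,0,18],[0,0,0,0,0,0,18]]
  ]
}}

```text
time: 21.28
tool_pos: [0.6015, -0.3144, 0.2941]
ee_rot: [3.141, 0.001, 1.57]
wrist_force: [-2.2, -4.1, 1.3]
width: 0.0276
finger_force: 30.0
```

Call:
{"fn": "step_arm", "kwargs": {
  "commands": [
    [[-2,0,0,0,0,0,18],[0,0,0,0,0,0,18],[-1,0,1,0,0,0,18],[0,0,0,0,0,0,18],[0,0,0,0,0,0,18]]
  ]
}}

```text
time: 21.9
tool_pos: [0.602, -0.3161, 0.293]
ee_rot: [3.141, -0.002, 1.572]
wrist_force: [-1.0, 3.0, 5.2]
width: 0.0274
finger_force: 30.0
```

Call:
{"fn": "step_arm", "kwargs": {
  "commands": [
    [[0,0,0.5,0,0,0,38],[0,0,0,0,0,0,38],[0,0,0,0,0,0,38],[0,0,-10,0,0,0,38],[0,0,-40,0,0,0,38],[0,0,-50,0,0,0,38],[0,0,-30,0,0,0,50],[20,-40,0,0,0,0,65],[40,-50,0,0,0,0,75],[40,-40,0,0,0,0,75],[40,-40,0,0,0,0,75],[20,-15,0,0,0,0,75],[0,0,0,0,0,0,75],[0,0,0,0,0,0,75]]
  ]
}}

```text
time: 23.65
tool_pos: [0.4183, -0.1584, 0.4226]
ee_rot: [3.14, 0.001, 1.571]
wrist_force: [0.8, -0.3, -0.3]
width: 0.0748
finger_force: 0.0
```

```bash
python3 - <<'E'
from h import *
out=[]
p=snap('wrist');save(p,'w5.png')
print([(np.round(r['xy'],1),r['confidence'],atz(p,r['xy'],.0675)) for r in models.tip_of(p,'bottle_large_mid')])
a=cv2.imread('pics/w5.png')
for n,cr in (('scene',(190,140,280,210)),('side',(200,130,290,200))):
    p=snap(n)
    print([(np.round(r['xy'],1),r['confidence'],np.where(r['mask'].any(1))[0][[0,-1]],np.where(r['mask'].any(0))[0][[0,-1]]) for r in models.masks_of(p,'bottle_dropper_mid')[:3]], proj(p,[.601,-.317,.138]).round(1),proj(p,[.601,-.317,.09]).round(1),proj(p,[.617,-.246,.145]).round(1))
    out.append(cv2.resize(p['color'][cr[1]:cr[3],cr[0]:cr[2],::-1],(450,350),interpolation=cv2.INTER_CUBIC))
b=np.vstack(out); cv2.imwrite('pics/c3.png',cv2.resize(np.hstack([cv2.resize(a,(700,525)),np.zeros((525,0,3),np.uint8),cv2.resize(b,(337,525))]),(800,405)))
E
```

```text
[(array([247.7, 179.2]), 0.6, array([ 0.40915103, -0.15941049,  0.0675    ])), (array([223.3, 246.4]), 0.38, array([ 0.37960063, -0.24053914,  0.0675    ]))]
[(array([252.8, 181. ]), 0.59, array([169, 193]), array([247, 259]))] [254.3 169. ] [254.1 188.7] [230.  159.1]
[(array([249. , 168.2]), 0.78, array([157, 179]), array([247, 257]))] [252.9 158.1] [253.2 175.2] [243.3 144.1]
```

View pics/c3.png

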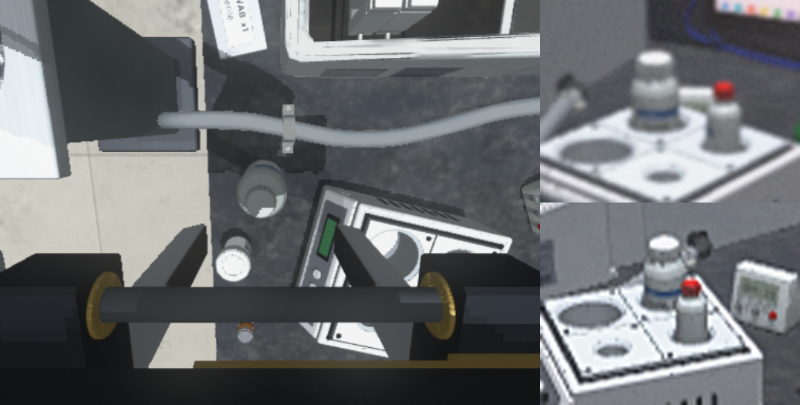

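Medium and dropper stand seated (right inset). The large bottle at (262,188) is clear of the hose and jar. Grasp it 83 mm up.

Call:
{"fn": "step_arm", "kwargs": {
  "commands": [
    [[0,-6,0,0,0,0,75],[0,0,30,0,0,0,75],[0,0,40,0,0,0,75],[0,0,40,0,0,0,75],[0,0,30,0,0,0,75],[0,0,20,0,0,0,75],[0,0,0,0,0,0,75],[0,0,0,0,0,0,75],[0,0,0,0,0,0,40],[0,0,0,0,0,0,40],[0,0,0,0,0,0,40],[0,0,0,0,0,0,40],[0,0,0,0,0,0,40]]
  ]
}}

```text
time: 25.58
tool_pos: [0.4119, -0.158, 0.2624]
ee_rot: [3.141, 0.0, 1.571]
wrist_force: [-1.9, -0.4, 3.6]
width: 0.0498
finger_force: 29.9
```

```bash
python3 - <<'E'
from h import *
o=robot.get_obs();x=o['tool_pos'];print(o['width'])
for n in ('scene','side'):
    p=snap(n); print([ (np.round(r['xy'],1),r['confidence'],np.where(r['mask'].any(1))[0][[0,-1]],np.where(r['mask'].any(0))[0][[0,-1]],np.where(r['mask'][np.where(r['mask'].any(1))[0][-1]-8])[0][[0,-1]]) for r in models.masks_of(p,'bottle_large_mid')[:2]])
    print([proj(p,[x[0],x[1],z]).round(1) for z in (0,.02,.135)])
E
```

```text
0.04981334364835478
[(array([148.9, 221.3]), 0.93, array([186, 251]), array([135, 159]), array([137, 159]))]
[array([148.8, 244.6]), array([147.9, 236.6]), array([142., 187.])]
[(array([156.7, 177.5]), 0.56, array([153, 200]), array([150, 171]), array([152, 170]))]
[array([163. , 200.2]), array([162. , 193.9]), array([156.5, 155. ])]
```

Call:
{"fn": "step_arm", "kwargs": {
  "commands": [
    [[0,0,-20,0,0,0,40],[0,0,-40,0,0,0,40],[0,0,-40,0,0,0,40],[0,0,-25,0,0,0,40],[-10,20,0,0,0,0,40],[-20,35,0,0,0,0,40],[-20,35,0,0,0,0,40],[-15,30,0,0,0,0,40],[-7.5,14.5,0,0,0,0,40],[0,0,0,0,0,0,40],[0,0,0,0,0,0,40],[0,0,0,0,0,0,40]]
  ]
}}

```text
time: 27.28
tool_pos: [0.5459, -0.2301, 0.387]
ee_rot: [3.142, -0.0, 1.571]
wrist_force: [-0.0, -0.1, -0.7]
width: 0.0496
finger_force: 29.9
```

Call:
{"fn": "step_arm", "kwargs": {
  "commands": [
    [[0,0,10,0,0,0,40],[0,0,20,0,0,0,40],[0,0,10,0,0,0,40],[0,0,10,0,0,0,40],[0,0,10,0,0,0,40],[0,0,8,0,0,0,40],[0,0,8,0,0,0,40],[0,0,6,0,0,0,40],[0,0,0,0,0,0,40],[0,0,0,0,0,0,40]]
  ]
}}

```text
time: 28.52
tool_pos: [0.5465, -0.2305, 0.3053]
ee_rot: [3.141, 0.0, 1.571]
wrist_force: [-0.9, -0.1, -2.0]
width: 0.0503
finger_force: 29.9
```

Clean entry with no side force. About 8 mm remain (floor at TCP z of about .2974).

Call:
{"fn": "step_arm", "kwargs": {
  "commands": [
    [[0,0,4,0,0,0,40],[0,0,3,0,0,0,40],[0,0,1,0,0,0,40],[0,0,0,0,0,0,40],[0,0,0,0,0,0,40]]
  ]
}}

```text
time: 29.15
tool_pos: [0.5464, -0.2305, 0.2975]
ee_rot: [3.141, 0.0, 1.571]
wrist_force: [-1.7, 0.3, 1.9]
width: 0.0498
finger_force: 29.9
```

Call:
{"fn": "step_arm", "kwargs": {
  "commands": [
    [[0,0,0,0,0,0,58],[0,0,0,0,0,0,58],[0,0,0,0,0,0,58],[0,0,-10,0,0,0,58],[0,0,-40,0,0,0,58],[0,0,-50,0,0,0,58],[0,0,-20,0,0,0,58],[-20,-30,0,0,0,0,50],[-35,-45,0,0,0,0,50],[-35,-45,0,0,0,0,50],[-20,-30,0,0,0,0,50],[-10,-10,0,0,0,0,50],[0,0,0,0,0,0,50],[0,0,0,0,0,0,50]]
  ]
}}

```text
time: 30.9
tool_pos: [0.3873, -0.3499, 0.417]
ee_rot: [3.141, -0.001, 1.572]
wrist_force: [-0.6, 0.5, 0.0]
width: 0.0501
finger_force: 0.0
```

```bash
python3 - <<'E'
from h import *
out=[]
p=snap('wrist'); a=p['color'][:,:,::-1]
print([(np.round(r['xy'],1),r['confidence'],atz(p,r['xy'],.024).round(4)) for r in models.tip_of(p,'vial_mid')])
for n,cr in (('scene',(190,120,280,215)),('side',(190,110,280,205))):
    p=snap(n)
    print([proj(p,[x,y,z]).round(1) for x,y,z in ((.5465,-.2305,.17),(.386,-.350,.024))], [np.round(r['xy'],1) for r in models.tip_of(p,'vial_mid')])
    out.append(cv2.resize(p['color'][cr[1]:cr[3],cr[0]:cr[2],::-1],(190,200),interpolation=cv2.INTER_CUBIC))
cv2.imwrite('pics/c4.png',np.hstack([cv2.resize(a,(533,400)),np.vstack(out)]))
E
```

```text
[(array([257.6, 170.4]), 0.75, array([ 0.3893, -0.3467,  0.024 ]))]
[array([207.8, 156.6]), array([219.3, 264.8])] [array([220.3, 267.7])]
[array([215.9, 139.5]), array([183.3, 230.8])] [array([183.8, 232.2])]
```

View pics/c4.png

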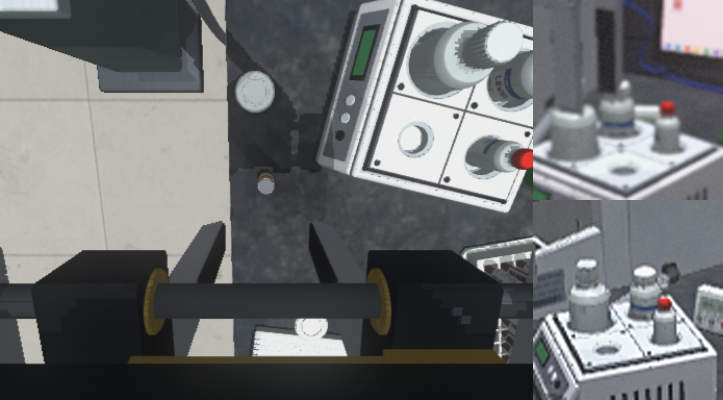

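The three bottles stand in their holes, with the vial at (266,182). Straight down for it.

Call:
{"fn": "step_arm", "kwargs": {
  "commands": [
    [[0,0,20,0,0,0,45],[0,0,50,0,0,0,45],[0,0,50,0,0,0,45],[0,0,40,0,0,0,45],[0,0,25,0,0,0,45],[0,0,14,0,0,0,45],[0,0,0,0,0,0,45],[0,0,0,0,0,0,45],[0,0,0,0,0,0,12],[0,0,0,0,0,0,12],[0,0,0,0,0,0,12],[0,0,0,0,0,0,12],[0,0,0,0,0,0,12]]
  ]
}}

```text
time: 32.83
tool_pos: [0.3865, -0.3506, 0.2184]
ee_rot: [3.141, 0.0, 1.571]
wrist_force: [-1.0, 0.6, 2.4]
width: 0.0188
finger_force: 30.0
```

```bash
python3 - <<'E'
from h import *
o=robot.get_obs();x=o['tool_pos'];print(x)
for n in ('scene','side'):
    p=snap(n); print([ (np.round(r['xy'],1),r['confidence'],np.where(r['mask'].any(1))[0][[0,-1]],np.where(r['mask'].any(0))[0][[0,-1]]) for r in models.masks_of(p,'vial_mid')[:2]])
    print([proj(p,[x[0],x[1],z]).round(1) for z in (0,.024,.048)])
E
```

```text
[ 0.38647869 -0.35056523  0.21835044]
[(array([224.8, 270.3]), 0.7, array([254, 279]), array([216, 226]))]
[array([220. , 275.3]), array([219.6, 264.7]), array([219.3, 253.9])]
[(array([186.5, 232.2]), 0.71, array([222, 241]), array([181, 187]))]
[array([184.6, 239.2]), array([183.6, 230.8]), array([182.6, 222.3])]
```

Call:
{"fn": "step_arm", "kwargs": {
  "commands": [
    [[0,0,-20,0,0,0,12],[0,0,-40,0,0,0,12],[0,0,-40,0,0,0,12],[0,0,-30,0,0,0,12],[5,15,0,0,0,0,12],[12,35,0,0,0,0,12],[13,40,0,0,0,0,12],[12,35,0,0,0,0,12],[8,20,0,0,0,0,12],[0,0,0,0,0,0,12],[0,0,0,0,0,0,12],[0,0,0,0,0,0,12]]
  ]
}}

```text
time: 34.52
tool_pos: [0.5305, -0.301, 0.3481]
ee_rot: [-3.141, 0.0, 1.569]
wrist_force: [-0.2, -1.2, -0.4]
width: 0.019
finger_force: 30.0
```

```bash
python3 - <<'E'
from h import *
o=robot.get_obs();x=o['tool_pos'];print(x,o['width'])
out=[]
for n in ('scene','side'):
    p=snap(n); print([ (np.round(r['xy'],1),r['confidence'],np.where(r['mask'].any(1))[0][[0,-1]],np.where(r['mask'].any(0))[0][[0,-1]]) for r in models.masks_of(p,'vial_mid')[:2]])
    c=proj(p,[x[0],x[1],.12]).astype(int); S=5
    im=cv2.resize(p['color'][c[1]-35:c[1]+35,c[0]-40:c[0]+40,::-1],(400,350),interpolation=cv2.INTER_CUBIC)
    b=x[2]-.2184
    for xx,yy,zz,rr in((x[0],x[1],b,.01),(x[0],x[1],b+.033,.01),(.5312,-.301,.09,.0175)):
        P=np.array([proj(p,[xx+rr*np.cos(a),yy+rr*np.sin(a),zz]) for a in np.linspace(0,6.283,60)])-c+[40.5,35.5]
        cv2.polylines(im,[(P*S).astype(int)],True,(255,0,255),1)
    out.append(im)
cv2.imwrite('pics/c5.png',np.hstack(out))
E
```

```text
[ 0.53049533 -0.30100573  0.34809468] 0.019048149300651768
[(array([237.1, 176.1]), 0.62, array([161, 184]), array([229, 238])), (array([208.5, 179.4]), 0.49, array([157, 196]), array([198, 220]))]
[(array([225.7, 159. ]), 0.65, array([147, 168]), array([221, 228]))]
```

View pics/c5.png

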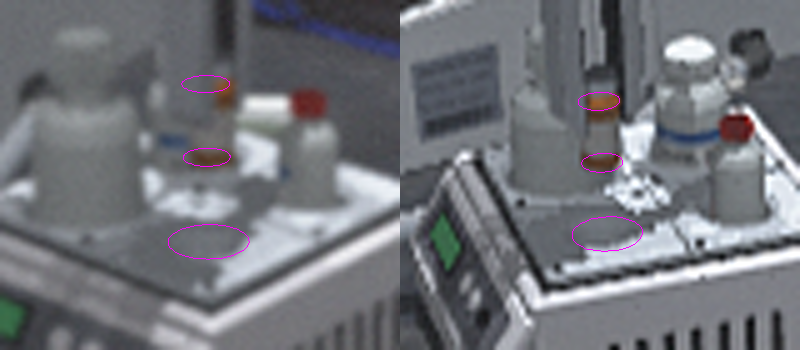

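The vial foot coincides with the overlay in both views and sits above the hole. Lower it.

Call:
{"fn": "step_arm", "kwargs": {
  "commands": [
    [[0,0.5,10,0,0,0,12],[0,0,12,0,0,0,12],[0,0,8,0,0,0,12],[0,0,6,0,0,0,12],[0,0,5,0,0,0,12],[0,0,5,0,0,0,12],[0,0,4,0,0,0,12],[0,0,0,0,0,0,12],[0,0,0,0,0,0,12]]
  ]
}}

```text
time: 35.85
tool_pos: [0.5318, -0.3002, 0.2974]
ee_rot: [-3.141, -0.001, 1.571]
wrist_force: [-1.2, 1.5, -1.6]
width: 0.0196
finger_force: 30.0
```

Call:
{"fn": "step_arm", "kwargs": {
  "commands": [
    [[0,0,3,0,0,0,12],[0,0,2,0,0,0,12],[0,0,0.5,0,0,0,12],[0,0,0,0,0,0,12],[0,0,0,0,0,0,12]]
  ]
}}

```text
time: 36.48
tool_pos: [0.5318, -0.3002, 0.2926]
ee_rot: [-3.141, -0.001, 1.571]
wrist_force: [-2.8, 3.0, 2.5]
width: 0.0186
finger_force: 30.0
```

Call:
{"fn": "step_arm", "kwargs": {
  "commands": [
    [[0,0,0.3,0,0,0,32],[0,0,0,0,0,0,32],[0,0,0,0,0,0,32],[0,0,-10,0,0,0,32],[0,0,-40,0,0,0,32],[0,0,-50,0,0,0,32],[-40,-20,-30,0,0,0,50],[-50,-30,-30,0,0,0,50],[-20,-20,0,0,0,0,50],[0,0,0,0,0,0,50],[0,0,0,0,0,0,50]]
  ]
}}

```text
time: 37.85
tool_pos: [0.4636, -0.4076, 0.4507]
ee_rot: [3.141, -0.001, 1.571]
wrist_force: [0.3, 0.6, 0.3]
width: 0.0501
finger_force: 0.0
```

```bash
python3 - <<'E'
from h import *
out=[]
for n,cr in (('scene',(130,125,350,290)),('side',(130,110,310,245))):
    p=snap(n)
    for k in ('vial_mid','jar_a_mid','jar_b_mid'):
        print(n,k,[(np.round(r['xy'],1),round(r['confidence'],2)) for r in models.tip_of(p,k)[:2]])
    print([proj(p,q).round(1) for q in ((.5315,-.301,.098),(.376,-.257,.029),(.442,-.523,.029))])
    im=cv2.resize(p['color'][:,:,::-1],None,fx=4,fy=4,interpolation=cv2.INTER_CUBIC)
    for xx,yy,b,h,r in((.5465,-.2305,.035,.091,.025),(.617,-.245,.06,.057,.02),(.6015,-.3165,.068,.047,.014),(.5315,-.301,.074,.033,.01)):
        P=np.array([proj(p,[xx+r*np.cos(a),yy+r*np.sin(a),b+h]) for a in np.linspace(0,6.283,60)])+.5
        cv2.polylines(im,[(P*4).astype(int)],True,(255,0,255),1)
    out.append(cv2.resize(im[cr[1]*4:cr[3]*4,cr[0]*4:cr[2]*4],(400,300)))
cv2.imwrite('pics/fin.png',np.hstack(out))
E
```

```text
scene vial_mid [(array([234. , 197.5]), 0.55)]
scene jar_a_mid [(array([175.6, 254.1]), 0.7)]
scene jar_b_mid [(array([316.6, 272. ]), 0.83)]
[array([233.3, 195.4]), array([175.4, 252.8]), array([317.3, 271.6])]
side vial_mid [(array([226.7, 178.5]), 0.48)]
side jar_a_mid [(array([162.5, 209.3]), 0.65), (array([244. , 161.6]), 0.48)]
side jar_b_mid [(array([242. , 263.8]), 0.72)]
[array([225.9, 177.4]), array([163.5, 212. ]), array([242.8, 260.5])]
```

View pics/fin.png

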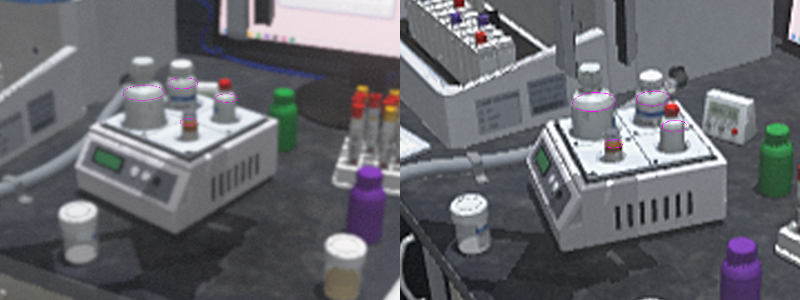

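All four stand upright at their seated heights, the shoulder rings coincide in both views, and the jars are unmoved. Handing in.

```bash
python3 -c "
from h import *
print(robot.close_job())"
```

```text
the job is handed in; nothing more can be done
None
```

I handed the job in at about 38 s on the robot's clock: in the last pictures all four vessels stand upright and fully down in their holes and both jars are where they were. The close call gave no verdict.

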